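Press a specimen case shut in the bench quick clamp, then release it

TASK

Press the cap of the specimen case fully home with the bench quick clamp: pump its trigger to advance the jaw, easing off as soon as the trigger goes stiff so that the case is not crushed, and do not push the jaw forward by hand or touch the case. When the cap is fully home, press the release lever all the way down and slide the jaw fully back by its handle, leaving the closed case in its nest and the things around the clamp where they are.

Things in the scene. Friction and masses are not known exactly. Their poses are not given: they have to be found in the camera images.
- clamp: Quick clamp fixed to the bench: dark steel base plate 90 x 390 x 12 mm (own x -45 to 45, y -230 to 160). Origin: underside, on the centre line; y along the bar towards the anvil (the jaw advances to +y), x away from the robot at yaw 0, z up. Grey ratchet housing at x -23 to 23, y -102 to -8, up to z 75 mm. A toothed steel bar, 12 x 12 mm, slides through it along y at z 34 mm.
- nest (a point): Middle of the nest's floor on the clamp, at clamp (0, 115, 14) mm, where the case lies between two low rails. The grey anvil behind it (clamp y 135 to 155 mm) is 62 mm high and takes the squeeze.
- jaw: Sliding bar with the jaw plate (44 x 10 x 44 mm) on its front end and a pull handle on its rear end. Origin: on the bar's axis below the handle. Its y in the clamp's frame is -200 mm when fully back (hard stop); starts 4 to 28 mm forward of that; meets the cap some 45 to 47 mm forward, cap home at about 54. A ratchet with 4 mm teeth lets it advance only, until released; then about 3 N slides it.
- jaw_handle (a point): Grip point on the jaw's upright black handle, 46 mm above the bar's axis (80 mm above the worktop). The handle is a round post of 14 mm diameter from 40 to 92 mm above the worktop, its head (93 to 105 mm) 20 mm wide. Free on all sides.
- jaw_pad: Black rubber pad, 40 x 8 x 36 mm, sprung on the jaw plate's front (25 N per mm, at most 7 mm); it presses on the case's cap. Origin: its middle; the pressing face is 4 mm further along clamp y. More than 40 N between pad and case crushes the case.
- trigger (a joint): Trigger angle, rad: 0 at rest (leaning away from the anvil), up to 0.35 (stop) as its upper end is pushed towards the anvil (clamp +y). A light spring brings it back when let go. Hinge along clamp x at clamp y -40, z 22 mm. A full stroke from rest advances the jaw about 8 mm (two teeth), a stroke of 0.2 to 0.28 rad one tooth, less than 0.17 none that stays.
- trigger_push (a point): Push point on the rear face (clamp -y side) of the aluminium trigger paddle, 100 mm above its hinge, 120 mm above the worktop; paddle 28 mm wide, 9 mm thick, ends 25 mm higher. Full stroke: 35 mm. Force here: 2 to 5 N running free, 7 to 9 N while pressing the cap on, then climbing about 2 N per mm once it is home; 10 to 12 N seats it, about 15 N crushes the case (jaw force about 3.3 times).
- release (a joint): Release lever angle, rad: 0 up (ratchet engaged), 0.40 fully down (stop). From about 0.3 on both pawls are lifted and the bar slides. Stiff pivot: it stays where it is left.
- release_pad (a point): Middle of the top of the release lever's black pad (24 x 32 mm), in front of the housing (clamp -x side), 61 mm above the worktop when up. Pressing straight down here takes 4 to 8 N; it sinks 12 mm to its stop.
- case: White two-part specimen case, loose in the nest, its back 0 to 1 mm from the anvil: base part 46 x 40 x 40 mm, push-on cap 45 x 12 x 38 mm on the side facing the jaw. Origin: middle of the base part's underside; y as the clamp's y.
- case_cap (a joint): How far the cap has been pushed on, m: starts at 0 to 0.002; 0.008 is fully home. It needs about 14 N on the cap to move and stays where it is left.
- bench_timer: White bench timer, 48 x 58 x 16 mm, lying in front of the clamp; origin at its underside. Bystander.
- blue_cap_a: Round screw cap, 48 mm wide, 24 mm high, lying behind the clamp; origin at its underside. Bystander.
- oil_bottle: Small dark bottle, 25 mm wide, 57 mm high, standing behind the clamp; origin at its underside. Bystander.

How it is judged:
By the outcome, as a careful person would: the job done as asked, in the order asked, and still so for the second after the job is handed in, with the robot touching nothing.
It also fails if it takes over 54 s, if anything falls off the work surface, if the arm or the gripper's body presses on something with over 40 N, if the wrist force passes 120 N, or if a joint passes its speed limit or range.

ROBOT

A 6-joint arm with a two-finger parallel gripper is mounted at the origin on a cart in front of the work surface, level with it; the furniture and walls round the work are solid. World frame = base frame: x ahead of the robot, y to its left, z up, the work surface at z = 0. Lengths are in m, angles in rad, forces in N, time in s.
With the tool pointing down it reaches from about 0.35 to 1 m from the base axis. Payload 7.1 kg.
Tool frame: the origin (TCP) lies midway between the tips of the shut fingers; the grasp point (between the pads) lies 19 mm behind it (tcp_to_grasp is the z of the grasp point in the tool frame, in m); z points along the fingers, y is the line along which they close (so a half turn about z gives the same grasp; the last joint's range is limited). The gripper opens to 85 mm and grips with 20 to 120 N. Pads are 22 mm wide; open, the fingers measure 114 mm over their backs; the gripper's body (76 mm by 85 mm) begins 54 mm behind the grasp point. The pads swing forward as they close: fully open they stand 13 mm farther back than shut.
Start: joints at [1.093, 0.423, 1.63, -0, 1.089, -0.019], TCP at [0.277, 0.56, 0.194] pointing down, gripper open.
Joint ranges: [-3, 3], [-0.9, 2.11], [0.09, 2.58], [-1.31, 4.45], [0.11, 2.69], [-2.54, 2.54]. Speed limits (rad/s): [2.39, 2.39, 3.01, 3.14, 3.14, 3.14].

INTERFACE

Orientations are given as a unit quaternion [x, y, z, w].
In Python, from rig import read_state, camera, get_calibration, hand_in, recognise, outline_of, mark_of, tcp_to_grasp gives the robot as it stands.
- The arm moves only by the tool jog_arm, never from a script. Its argument "increments" is one flat list of numbers, 7 for each row, row after row: the shift along the tool's x, y, z in mm, then the turn, a rotation vector about the tool's x, y, z in degrees, then the closure, from -1 (fully open) to 1 (shut), so that 0 is half open. In form: [tx, ty, tz, rx, ry, rz, fingers, tx, ty, tz, rx, ry, rz, fingers, ...]. A call has 1 to 5 rows; each row is the pose to reach, as a shift and turn from the pose commanded when the call began, along the tool's axes at that moment; what a row does not reach only later rows make up. A row lasts 1/12 s, in which the tool goes at most 41.7 mm and 7.16 degrees, less where a joint would pass 70% of its speed; a pose out of reach is approached as far as the arm can. A call with a gripper value outside its range is refused whole. The fingers move at their own pace and stop on an object; "squeeze" is the grip in N (left out, the last holds). Time passes only in rows, so rows that repeat a pose let the fingers close. It gives the time, the measured TCP pose, the force, the opening and the grip force at its end, in the units of the state.
- read_state(): the state, without advancing time (a new reading comes with each control period).
- camera(name): name is "scene" or "top"; returns (picture, depth): 384x512x3 uint8, red, green, blue; 384x512 float32, m along the optical axis (not along the pixel's ray), 0 where there is no reading.
- get_calibration(name): a dict with "K" (3x3 intrinsics, pixels), "k1" (the pictures are not rectified: a ray, as slopes to the right and down, at radius r is drawn at 1 + k1 r^2 times it, then the intrinsics apply), "eye" and "orientation" of the camera in the world. Camera axes: x right, y down, z forward; pixel columns grow to the right and rows downward; lengths in m; the calibration is good to about 2 mm. A picture is of the moment at which its call begins. get_calibration takes no time and is no camera call.
- hand_in(): hands the job in; it is judged then, once.
Trained networks look in the newest picture that a camera, given by its name, has taken for a name from the list of things; names that differ only in an ending like _2 or _b are one class to them, and where a whole thing is asked for, a point or a joint stands for the part that bears it (a point fixed in the world has none). Each returns a list of dicts, best first, with "confidence" (0 to 1); they miss things now and then, are a little off and sometimes report something else, mostly with a low value. They report only what shows in the picture. A call takes as long as a camera call.
- recognise(camera, label): "extent" ([left, top, right, bottom] in pixels, round what is visible of it).
- outline_of(camera, label): "region" (384x512 bool, what is visible of it) and "extent" ([left, top, right, bottom] in pixels, round what is visible of it).
- mark_of(camera, label): "at" ([column, row] in pixels: a listed point, or the origin of a listed thing).
The state is a dict: "clock": time; "joint_pos": joint angles; "dq": joint speeds; "tau": joint torques, N m; "ee_pos": TCP position; "ee_rot": TCP orientation; "force": force on the tool from outside, world axes, zero at the start; "torque": the same for the moment, N m; "finger_gap": finger opening in m; "grip_force": force on a finger pad.
Only numpy, scipy, OpenCV 4.12 (cv2) and the standard library are available. Lean on these libraries where they do the work, as an engineer would, in place of code of your own. Each camera call takes 0.05 s, during which the arm holds its last target. There are 200 camera calls.

## Working session

There is one attempt and no reset: what is moved stays moved. The work goes in short steps, Python scripts to look and compute and a tool call to move; the robot and the scene stay as the last step left them, time stands still between calls to the robot, and variables do not carry over. Pictures are saved under pics/ and viewed, at most 14 in all, crops included, and the job is handed in when it is done.

Besides the shell and the picture viewer there is one more tool, called after "Request:" in YAML: its name, and indented under it one key for each argument. jog_arm: Moves the arm, as the interface text tells. Its arguments: {"type":"object","properties":{"increments":{"type":"array","items":{"type":"number"}},"squeeze":{"type":"number"}},"required":["increments"]}

```bash
ls; mkdir -p pics; cat > h.py <<'E'
import numpy as np, cv2
from scipy.spatial.transform import Rotation as R
from rig import *
def ray(cam,px):
    c=get_calibration(cam);K=np.array(c["K"])
    d=np.array([(px[0]-K[0,2])/K[0,0],(px[1]-K[1,2])/K[1,1]]);u=d.copy()
    for _ in range(20): u=d/(1+c["k1"]*(u@u))
    o=c["orientation"]; Rm=R.from_quat(o).as_matrix() if np.size(o)==4 else np.array(o)
    return np.array(c["eye"]),Rm@np.array([u[0],u[1],1.])
def at_z(cam,px,z):
    e,d=ray(cam,px); return e+d*(z-e[2])/d[2]
def at_depth(cam,px,dep):
    e,d=ray(cam,px); return e+d*dep
E
python3 - <<'E'
from h import *
for c in ("scene","top"):
    im,d=camera(c); cv2.imwrite(f"pics/{c}0.png",cv2.resize(im[:,:,::-1],(800,600)))
    print(c,get_calibration(c))
    for l,z in (("clamp",0),("nest",.014),("jaw",.034),("jaw_handle",.08),("jaw_pad",.034),("trigger_push",.12),("release_pad",.061),("case",.014),("bench_timer",0),("blue_cap_a",0),("oil_bottle",0)):
        for m in mark_of(c,l)[:2]: print(l,round(m["confidence"],2),np.round(m["at"],1),at_z(c,m["at"],z).round(4))
print(read_state())
print(tcp_to_grasp)
E
```

```text
pics
scene {'K': array([[493.12499437,   0.        , 255.46890452],
       [  0.        , 493.12499437, 187.92140045],
       [  0.        ,   0.        ,   1.        ]]), 'k1': -0.1780394973398684, 'eye': array([-0.03441499,  0.55691698,  0.57212983]), 'orientation': array([-0.35606382,  0.80500657, -0.43638189,  0.18642378])}
clamp 0.76 [261.2 227.1] [0.4954 0.0467 0.    ]
clamp 0.33 [214.4 247.9] [0.5069 0.1504 0.    ]
nest 0.76 [222.3 250.8] [0.4785 0.155  0.014 ]
jaw 0.59 [324.5 176.6] [ 0.5    -0.1366  0.034 ]
jaw_handle 0.75 [331.4 159. ] [ 0.4889 -0.139   0.08  ]
jaw_pad 0.58 [246.  225.4] [0.4855 0.0938 0.034 ]
trigger_push 0.59 [289.4 160.9] [ 0.493  -0.0188  0.12  ]
trigger_push 0.32 [221.6 249.3] [0.3843 0.23   0.12  ]
release_pad 0.7 [312.6 194.9] [ 0.4459 -0.0362  0.061 ]
case 0.24 [323.7 178.1] [ 0.517  -0.1565  0.014 ]
bench_timer 0.86 [253.1 278.8] [0.4025 0.1521 0.    ]
blue_cap_a 0.92 [228.9 212.6] [0.5713 0.0623 0.    ]
oil_bottle 0.65 [193.3 240.9] [0.5477 0.1669 0.    ]
top {'K': array([[400.47532599,   0.        , 251.00007679],
       [  0.        , 400.475325
[... 903 characters left out ...]
13 0.    ]
{'clock': 1.2, 'joint_pos': array([ 1.09301123e+00,  4.23107168e-01,  1.62989480e+00,  2.72752681e-05,
        1.08858142e+00, -1.90154660e-02]), 'dq': array([ 0.0015208 , -0.00067636,  0.00134235,  0.00074498,  0.00119417,
        0.00066305]), 'tau': array([ 1.50494256e-03, -5.57354629e+01, -2.82138956e+01, -7.76599973e-05,
        9.25552122e-04, -4.80679603e-06]), 'ee_pos': array([0.27675312, 0.56037781, 0.19421663]), 'ee_rot': array([ 2.27384652e-01,  9.73805021e-01,  7.45952474e-06, -1.05731335e-05]), 'force': array([ 0.36966254, -0.68357111,  0.12046071]), 'torque': array([-0.04263582, -0.01943785, -0.00213677]), 'grip_force': 0.0, 'finger_gap': 0.08548319818794402}
-0.0187
```

View pics/scene0.png

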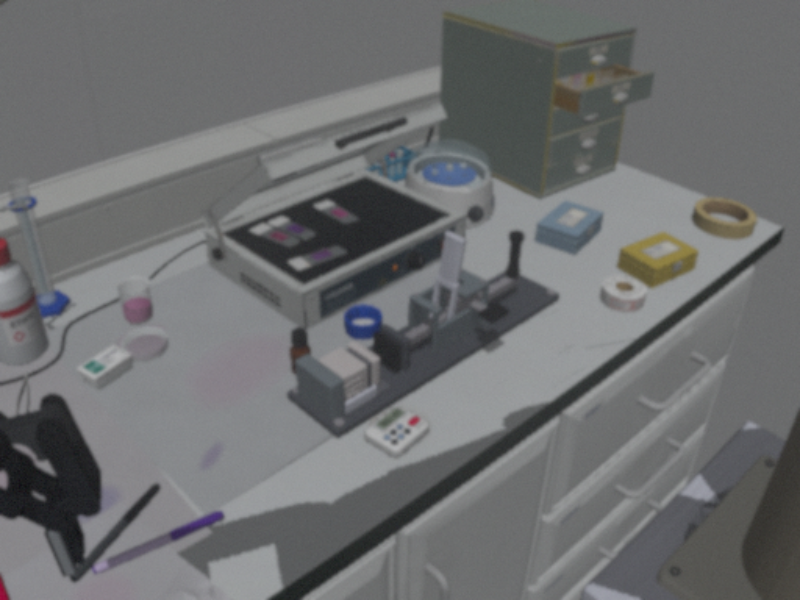

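View pics/top0.png

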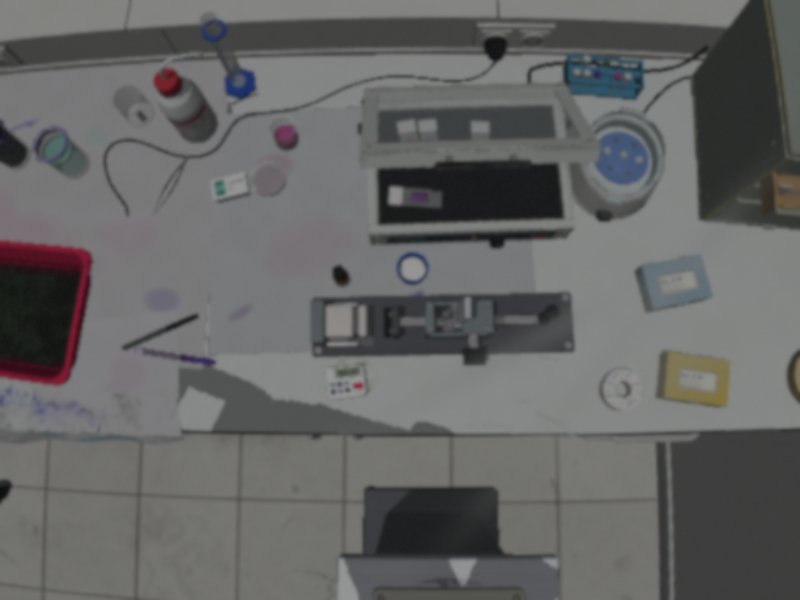

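```bash
python3 - <<'E'
from h import *
# yaw of clamp: depth-based cloud of the base plate / anvil from top outline
im,d=camera("top")
r=outline_of("top","clamp")[0]["region"]
ys,xs=np.nonzero(r&(d>0))
P=np.array([at_depth("top",(x,y),d[y,x]) for x,y in zip(xs,ys)])
q=P[(P[:,2]>.004)&(P[:,2]<.022)]
rc=cv2.minAreaRect((q[:,:2]*1000).astype(np.float32)); print("plate",rc,len(q),np.median(q[:,2]))
for n in ("trigger","release","jaw"):
    o=outline_of("top",n)
    for k in o[:2]:
        ys,xs=np.nonzero(k["region"]&(d>0)); Q=np.array([at_depth("top",(x,y),d[y,x]) for x,y in zip(xs,ys)])
        print(n,k["confidence"],k["extent"],np.percentile(Q,[2,50,98],axis=0).round(4).tolist())
        T=Q[Q[:,2]>(Q[:,2].max()-.012)]; print("  top",T.min(0).round(4),T.mean(0).round(4),T.max(0).round(4))
E
```

```text
Traceback (most recent call last):
IndexError: list index out of range
```

The pictures show the clamp along world y with its anvil to the left. In the 800 px views the trigger is near (452,275) in the scene picture, the handle is at (516,255), the release pad is at (475,355) in the top picture, and the timer is in front at (348,380).

```bash
python3 - <<'E'
from h import *
im,d=camera("top")
C=[(200.5,191),(365,187.5),(366.5,224),(202,227)]
for c in C: print(at_z("top",c,.012).round(4))
def cloud(r):
    ys,xs=np.nonzero(r&(d>0)); return np.array([at_depth("top",(x,y),d[y,x]) for x,y in zip(xs,ys)])
m=np.zeros(d.shape,bool); m[170:245,190:380]=1
P=cloud(m)
q=P[(P[:,2]>.007)&(P[:,2]<.02)]
print("z table/plate",np.median(P[:,2]),np.median(q[:,2]),len(q))
rc=cv2.minAreaRect((q[:,:2]*1000).astype(np.float32)); print(rc)
for n,(lo,hi,y0,y1) in dict(trig=(.1,.17,-.1,.06),trigmid=(.085,.12,-.1,.06),handle=(.07,.13,-.2,-.1),anvil=(.055,.07,.13,.25),rel=(.045,.08,-.08,0.02)).items():
    Q=P[(P[:,2]>lo)&(P[:,2]<hi)&(P[:,1]>y0)&(P[:,1]<y1)]
    if n=="rel": Q=Q[Q[:,0]<.462]
    if len(Q): print(n,len(Q),np.percentile(Q,[3,50,97],axis=0).round(4).tolist())
for n in ("clamp","trigger","release","jaw","case"):
    for k in outline_of("top",n)[:1]:
        Q=cloud(k["region"]); print(n,round(k["confidence"],2),k["extent"],np.percentile(Q,[2,50,98],axis=0).round(3).tolist())
E
```

```text
[0.5253 0.1999 0.012 ]
[ 0.534  -0.1867  0.012 ]
[ 0.4479 -0.1862  0.012 ]
[0.4406 0.1939 0.012 ]Traceback (most recent call last):
  File "<stdin>", line 8, in <module>
  File "<stdin>", line 6, in cloud
  File "h.py", line 13, in at_depth
    e,d=ray(cam,px); return e+d*dep
        ~~~^^^^^^^^
  File "h.py", line 5, in ray
    c=get_calibration(cam);K=np.array(c["K"])
ValueError: time passes only in moves, steps and waits
```

```bash
sed -i 's/^def ray/import functools\ngc=functools.lru_cache(None)(get_calibration)\ndef ray/; s/c=get_calibration(cam)/c=gc(cam)/' h.py; python3 - <<'E'
from h import *
im,d=camera("top")
def cloud(r):
    ys,xs=np.nonzero(r&(d>0)); return np.array([at_depth("top",(x,y),d[y,x]) for x,y in zip(xs,ys)])
m=np.zeros(d.shape,bool); m[170:245,190:380]=1
P=cloud(m)
q=P[(P[:,2]>.007)&(P[:,2]<.02)]
print("z",np.median(P[:,2]),np.median(q[:,2]),len(q))
print(cv2.minAreaRect((q[:,:2]*1000).astype(np.float32)))
for n,(lo,hi,y0,y1) in dict(trig=(.1,.17,-.1,.06),trigmid=(.085,.12,-.1,.06),handle=(.07,.13,-.2,-.1),anvil=(.055,.07,.13,.25),rel=(.045,.08,-.08,0.02)).items():
    Q=P[(P[:,2]>lo)&(P[:,2]<hi)&(P[:,1]>y0)&(P[:,1]<y1)]
    if n=="rel": Q=Q[Q[:,0]<.462]
    if len(Q): print(n,len(Q),np.percentile(Q,[3,50,97],axis=0).round(4).tolist())
for n in ("clamp","trigger","release","jaw","case"):
    for k in outline_of("top",n)[:1]:
        Q=cloud(k["region"]); print(n,round(k["confidence"],2),k["extent"],np.percentile(Q,[2,50,98],axis=0).round(3).tolist())
print(read_state()["clock"])
E
```

```text
z 0.005498065247015904 0.012545098921872055 4156
((500.5531005859375, 8.469345092773438), (162.7702178955078, 393.8857727050781), 8.45545482635498)
trig 134 [[0.4749, -0.0204, 0.1032], [0.4871, -0.0129, 0.1379], [0.5008, -0.0071, 0.1475]]
trigmid 69 [[0.4737, -0.0124, 0.0874], [0.485, -0.0071, 0.0991], [0.5015, -0.0039, 0.1182]]
handle 80 [[0.4823, -0.144, 0.0734], [0.4899, -0.1352, 0.1042], [0.4986, -0.128, 0.1081]]
anvil 423 [[0.4554, 0.1398, 0.0551], [0.489, 0.1785, 0.0606], [0.5608, 0.1945, 0.0649]]
rel 208 [[0.4231, -0.0489, 0.0561], [0.438, -0.0336, 0.0609], [0.4585, -0.0185, 0.064]]
clamp 0.87 [197.4, 188.7, 365.7, 234.4] [[0.44, -0.179, 0.009], [0.481, -0.009, 0.014], [0.532, 0.189, 0.108]]
trigger 0.77 [280.1, 190.6, 300.6, 208.7] [[0.473, -0.029, 0.035], [0.488, -0.01, 0.116], [0.505, 0.002, 0.147]]
release 0.74 [296.0, 211.4, 309.8, 232.7] [[0.423, -0.049, -0.0], [0.438, -0.032, 0.061], [0.465, -0.018, 0.064]]
jaw 0.84 [247.8, 196.4, 357.1, 217.8] [[0.468, -0.142, 0.013], [0.488, 0.008, 0.042], [0.505, 0.091, 0.106]]
case 0.64 [208.7, 193.5, 233.2, 218.2] [[0.463, 0.116, 0.023], [0.485, 0.145, 0.053], [0.508, 0.173, 0.057]]
1.65
```

Request:
jog_arm:
  increments: [-23, -24, -25, 0, 0, 6, 1, -47, -48, -50, 0, 0, 12.5, 1, -70, -71, -50, 0, 0, 19, 1, -94, -95, -50, 0, 0, 25, 1, -117, -119, -50, 0, 0, 31.2, 1]
  squeeze: 30

```text
clock: 2.07
ee_pos: [0.3294, 0.4007, 0.2448]
ee_rot: [0.483, 0.876, 0.001, 0.0]
force: [0.5, -0.7, 0.3]
finger_gap: 0.0257
grip_force: 0.0
```

Request:
jog_arm:
  increments: [-32, -8, 0, 0, 0, 6, 1, -65, -16, 0, 0, 0, 12.5, 1, -97, -25, 0, 0, 0, 19, 1, -130, -33, 0, 0, 0, 25, 1, -162, -41, 0, 0, 0, 31.2, 1]

```text
clock: 2.48
ee_pos: [0.3817, 0.2416, 0.2444]
ee_rot: [0.701, 0.713, 0.0, 0.0]
force: [1.4, -0.0, -0.9]
finger_gap: -0.0001
grip_force: 0.0
```

Request:
jog_arm:
  increments: [-32, 10, 0, 0, 0, 0, 1, -64, 20, 0, 0, 0, 0, 1, -96, 30, 0, 0, 0, 0, 1, -128, 40, 0, 0, 0, 0, 1, -160, 49, 0, 0, 0, 0, 1]

```text
clock: 2.9
ee_pos: [0.4346, 0.0828, 0.2445]
ee_rot: [0.699, 0.715, 0.0, 0.0]
force: [0.4, 0.0, -0.1]
finger_gap: -0.0001
grip_force: 0.0
```

Request:
jog_arm:
  increments: [-32, 10, 0, 0, 0, 0, 1, -64, 20, 0, 0, 0, 0, 1, -96, 30, 0, 0, 0, 0, 1, -128, 40, 0, 0, 0, 0, 1, -160, 49, 0, 0, 0, 0, 1]

```text
clock: 3.32
ee_pos: [0.4872, -0.0762, 0.2445]
ee_rot: [0.699, 0.715, 0.0, 0.0]
force: [0.5, 0.8, 0.3]
finger_gap: -0.0002
grip_force: 0.0
```

Request:
jog_arm:
  increments: [5, 0, 30, 0, 0, 0, 1, 10, 0, 60, 0, 0, 0, 1, 15, 0, 90, 0, 0, 0, 1, 18, 0, 118, 0, 0, 0, 1, 20, 0, 122, 0, 0, 0, 1]

```text
clock: 3.73
ee_pos: [0.4831, -0.0539, 0.1184]
ee_rot: [0.699, 0.715, -0.002, -0.003]
force: [-1.1, 0.2, 0.6]
finger_gap: -0.0001
grip_force: 0.0
```

Request:
jog_arm:
  increments: [5, 0, 0, 0, 0, 0, 1, 10, 0, 0, 0, 0, 0, 1, 15, 0, 0, 0, 0, 0, 1, 20, 0, 0, 0, 0, 0, 1]

```text
clock: 4.07
ee_pos: [0.4872, -0.034, 0.124]
ee_rot: [0.699, 0.715, 0.001, 0.001]
force: [0.1, 0.3, 0.5]
finger_gap: 0.0001
grip_force: 0.0
```

Request:
jog_arm:
  increments: [5, 0, 0, 0, 0, 0, 1, 10, 0, 0, 0, 0, 0, 1, 15, 0, 0, 0, 0, 0, 1, 20, 0, 0, 0, 0, 0, 1]

```text
clock: 4.4
ee_pos: [0.4855, -0.0139, 0.1226]
ee_rot: [0.699, 0.715, 0.0, 0.0]
force: [-0.3, -0.1, 0.0]
finger_gap: 0.0001
grip_force: 0.0
```

Request:
jog_arm:
  increments: [4, 0, 0, 0, 0, 0, 1, 8, 0, 0, 0, 0, 0, 1]

```text
clock: 4.57
ee_pos: [0.4852, -0.006, 0.1223]
ee_rot: [0.699, 0.715, -0.0, 0.0]
force: [0.9, -0.3, -0.8]
finger_gap: -0.0003
grip_force: 0.0
```

```bash
python3 - <<'E'
from h import *
im,d=camera("scene"); a=im[120:280,190:390,::-1]; im,d=camera("top"); b=im[150:250,200:380,::-1]
cv2.imwrite("pics/p1.png",np.vstack([cv2.resize(a,(520,416)) if 0 else cv2.resize(a,(400,320)),cv2.resize(b,(400,222))]))
print(read_state()["force"])
E
```

```text
[0.74344678 1.10779634 0.39365235]
```

View pics/p1.png

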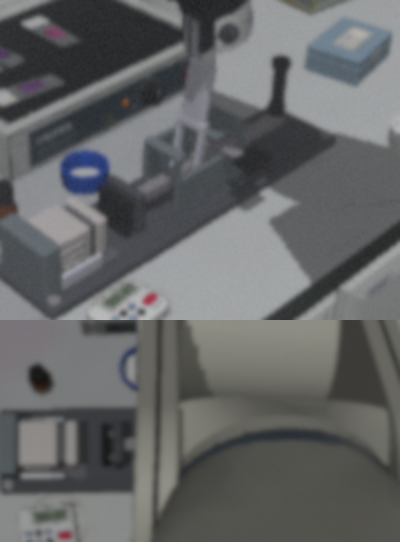

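The crop shows the fingers at about (200,80) with the trigger paddle at about (195,130). I can't tell whether they touch, so I'm zooming in.

```bash
python3 - <<'E'
from h import *
im,d=camera("scene"); a=im[110:215,250:340,::-1]
cv2.imwrite("pics/p2.png",cv2.resize(a,None,fx=5.7,fy=5.7,interpolation=cv2.INTER_CUBIC))
for l in ("trigger_push","jaw_handle","jaw_pad","trigger"):
    for m in mark_of("scene",l)[:2]: print(l,round(m["confidence"],2),np.round(m["at"],1),at_z("scene",m["at"],{"jaw_handle":.08,"jaw_pad":.034}.get(l,.12)).round(4))
for m in outline_of("scene","trigger")[:1]: print(m["extent"],m["confidence"])
# project TCP
e=np.array(read_state()["ee_pos"]); print(e)
c=gc("scene"); p=R.from_quat(c["orientation"]).inv().apply(e-c["eye"]); u=p[:2]/p[2]; u=u*(1+c["k1"]*(u@u)); print(c["K"][:2,:2]@u+c["K"][:2,2])
E
```

```text
trigger_push 0.94 [292.8 163.4] [ 0.4826 -0.017   0.12  ]
jaw_pad 0.59 [243.1 221.3] [0.498  0.0897 0.034 ]Traceback (most recent call last):
  File "<stdin>", line 5, in <module>
ValueError: it knows: bench_timer, blue_cap, case, clamp, jaw, jaw_handle, jaw_pad, nest, oil_bottle, release_pad, trigger_push
```

View pics/p2.png

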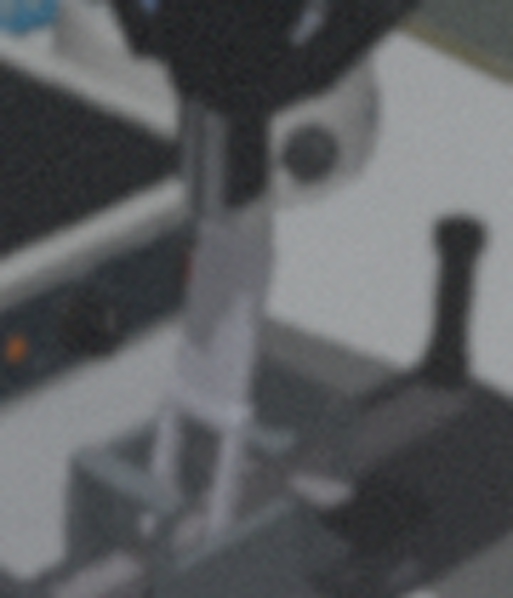

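The paddle, with its top edge near crop (230,200), hides the fingertips, so the fingers are on its rear side. I'll measure the paddle with depth.

```bash
python3 - <<'E'
from h import *
im,d=camera("scene")
o=outline_of("scene","trigger_push")
k=o[0]; print(k["confidence"],k["extent"])
ys,xs=np.nonzero(k["region"]&(d>0)); Q=np.array([at_depth("scene",(x,y),d[y,x]) for x,y in zip(xs,ys)])
for z in np.arange(.06,.18,.01):
    s=Q[abs(Q[:,2]-z)<.005]
    if len(s): print(round(z,3),len(s),np.median(s,0).round(4),s[:,0].min().round(3),s[:,0].max().round(3))
e=np.array(read_state()["ee_pos"]); print(e,read_state()["force"],read_state()["clock"])
c=gc("scene"); p=R.from_quat(c["orientation"]).inv().apply(e-c["eye"]); u=p[:2]/p[2]; u=u*(1+c["k1"]*(u@u)); print(c["K"][:2,:2]@u+c["K"][:2,2], "depth",p[2])
E
```

```text
0.96 [279.0, 148.5, 296.5, 200.5]
0.06 42 [ 0.4755 -0.0013  0.059 ] 0.472 0.503
0.07 47 [ 0.491  -0.004   0.0709] 0.47 0.507
0.08 51 [ 0.4816 -0.004   0.0813] 0.472 0.511
0.09 76 [ 0.4846 -0.0051  0.089 ] 0.472 0.5
0.1 67 [ 0.4844 -0.007   0.1001] 0.474 0.501
0.11 69 [ 0.4849 -0.0087  0.1104] 0.474 0.502
0.12 71 [ 0.4851 -0.0105  0.1203] 0.474 0.502
0.13 72 [ 0.4863 -0.012   0.13  ] 0.474 0.503
0.14 74 [ 0.4868 -0.0142  0.1403] 0.474 0.5
0.15 5 [ 0.4873 -0.0155  0.1453] 0.475 0.492
[ 0.48521839 -0.00665632  0.12219954] [-0.20991441 -0.58512244 -0.58516919] 4.9667
[287.85080453 163.72004108] depth 0.8858803412796282
```

```bash
python3 - <<'E'
from h import *
im,d=camera("scene")
for r in range(112,202,5):
    print(r,[ (c,*(at_depth("scene",(c,r),d[r,c])*1000).round(0).astype(int)) for c in (281,285,289,293,297)])
im2,d2=camera("top")
for r in range(185,212,3):
    print(r,[ (c,*(at_depth("top",(c,r),d2[r,c])*1000).round(0).astype(int)) for c in range(280,306,4)])
E
```

```text
112 [(281, np.int64(490), np.int64(12), np.int64(228)), (285, np.int64(489), np.int64(2), np.int64(225)), (289, np.int64(475), np.int64(8), np.int64(232)), (293, np.int64(469), np.int64(5), np.int64(233)), (297, np.int64(472), np.int64(-9), np.int64(228))]
117 [(281, np.int64(494), np.int64(7), np.int64(216)), (285, np.int64(487), np.int64(4), np.int64(217)), (289, np.int64(472), np.int64(11), np.int64(225)), (293, np.int64(469), np.int64(4), np.int64(224)), (297, np.int64(468), np.int64(-4), np.int64(221))]
122 [(281, np.int64(495), np.int64(5), np.int64(205)), (285, np.int64(487), np.int64(4), np.int64(208)), (289, np.int64(478), np.int64(4), np.int64(211)), (293, np.int64(-34), np.int64(557), np.int64(572)), (297, np.int64(459), np.int64(5), np.int64(218))]
127 [(281, np.int64(497), np.int64(2), np.int64(194)), (285, np.int64(489), np.int64(1), np.int64(197)), (289, np.int64(475), np.int64(6), np.int64(203)), (293, np.int64(470), np.int64(2), np.int64(204)), (297, np.int64(457), np.int64(7), np.int64(211))]
132 [(281, np.int64(499), np.int64(1), np.int64(183)), (285, np.int64(484)
[... 6123 characters left out ...]
), np.int64(40), np.int64(593)), (284, np.int64(400), np.int64(36), np.int64(579)), (288, np.int64(399), np.int64(32), np.int64(582)), (292, np.int64(399), np.int64(29), np.int64(587)), (296, np.int64(398), np.int64(26), np.int64(591)), (300, np.int64(396), np.int64(24), np.int64(601)), (304, np.int64(396), np.int64(21), np.int64(604))]
209 [(280, np.int64(395), np.int64(40), np.int64(594)), (284, np.int64(397), np.int64(36), np.int64(580)), (288, np.int64(396), np.int64(33), np.int64(585)), (292, np.int64(394), np.int64(30), np.int64(597)), (296, np.int64(394), np.int64(27), np.int64(599)), (300, np.int64(393), np.int64(24), np.int64(605)), (304, np.int64(393), np.int64(21), np.int64(609))]
```

The depth shows the finger bottoms near z 0.158, although the state says 0.122. They passed over the paddle without touching it. I'll back off and check the tip height.

Request:
jog_arm:
  increments: [-15, 0, 0, 0, 0, 0, 1, -30, 0, 0, 0, 0, 0, 1, -45, 0, 0, 0, 0, 0, 1, -60, 0, 0, 0, 0, 0, 1, -60, 0, 0, 0, 0, 0, 1]

```text
clock: 5.48
ee_pos: [0.4868, -0.0684, 0.1223]
ee_rot: [0.7, 0.715, -0.0, 0.0]
force: [0.2, -0.4, 0.1]
finger_gap: -0.0002
grip_force: 0.0
```

```bash
python3 - <<'E'
from h import *
im,d=camera("scene")
e=np.array(read_state()["ee_pos"]); c=gc("scene")
def proj(e):
    p=R.from_quat(c["orientation"]).inv().apply(e-c["eye"]); u=p[:2]/p[2]; u=u*(1+c["k1"]*(u@u)); return c["K"][:2,:2]@u+c["K"][:2,2]
p=proj(e);print(e,read_state()["joint_pos"],p)
ys,xs=np.mgrid[90:200,270:350]; Q=np.array([at_depth("scene",(x,y),d[y,x]) for x,y in zip(xs.ravel(),ys.ravel())])
s=Q[(abs(Q[:,0]-e[0])<.025)&(abs(Q[:,1]-e[1])<.03)&(Q[:,2]>.085)]
for z in np.arange(.1,.24,.01):
    t=s[abs(s[:,2]-z)<.005]
    if len(t): print(round(z,3),len(t),np.percentile(t,[5,50,95],axis=0).round(3).tolist())
a=im[90:200,260:360,::-1].copy(); a=cv2.resize(a,None,fx=5,fy=5,interpolation=cv2.INTER_CUBIC)
cv2.circle(a,(int((p[0]-260)*5),int((p[1]-90)*5)),5,(0,0,255),1)
cv2.imwrite("pics/p3.png",a)
E
```

```text
[ 0.48664705 -0.06739713  0.12223743] [-1.61853736e-01  3.34631537e-01  1.97529769e+00  2.37379269e-05
  8.31502114e-01 -1.82583893e-01] [309.88129265 152.51807303]
0.16 30 [[0.477, -0.075, 0.159], [0.481, -0.059, 0.162], [0.492, -0.056, 0.165]]
0.17 78 [[0.473, -0.072, 0.166], [0.48, -0.06, 0.171], [0.498, -0.056, 0.174]]
0.18 79 [[0.472, -0.073, 0.176], [0.48, -0.06, 0.18], [0.496, -0.056, 0.185]]
0.19 84 [[0.473, -0.073, 0.185], [0.48, -0.061, 0.19], [0.498, -0.056, 0.194]]
0.2 72 [[0.47, -0.063, 0.195], [0.483, -0.057, 0.201], [0.508, -0.054, 0.205]]
0.21 141 [[0.468, -0.075, 0.205], [0.484, -0.057, 0.211], [0.509, -0.054, 0.215]]
0.22 95 [[0.471, -0.08, 0.216], [0.478, -0.057, 0.221], [0.504, -0.051, 0.225]]
0.23 121 [[0.47, -0.077, 0.225], [0.477, -0.054, 0.229], [0.501, -0.05, 0.234]]
```

View pics/p3.png

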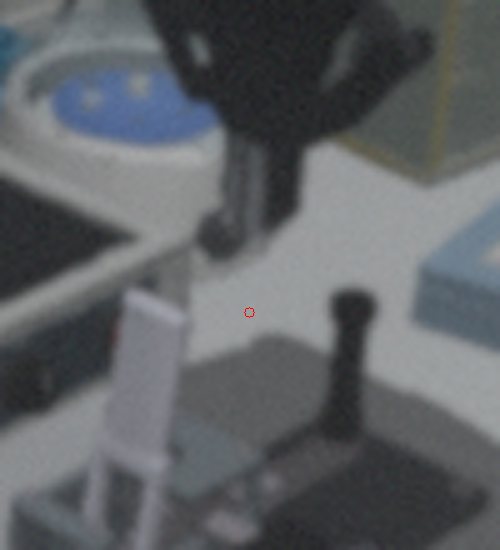

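The fingertips really sit near z 0.158, close to crop (225,250), which is about 36 mm behind the reported TCP (red mark at crop (249,312)). I'll correct for that offset: tip z ≈ reported z + 0.036.

Request:
jog_arm:
  increments: [0, 0, 18, 0, 0, 0, 1, 3, 0, 36, 0, 0, 0, 1, 11, 0, 36, 0, 0, 0, 1, 20, 0, 36, 0, 0, 0, 1]

```text
clock: 5.87
ee_pos: [0.4852, -0.0456, 0.0857]
ee_rot: [0.699, 0.715, -0.001, -0.001]
force: [0.3, -0.4, -0.1]
finger_gap: -0.0001
grip_force: 0.0
```

Request:
jog_arm:
  increments: [5, 0, 0, 0, 0, 0, 1, 10, 0, 0, 0, 0, 0, 1, 15, 0, 0, 0, 0, 0, 1]

```text
clock: 6.12
ee_pos: [0.4865, -0.0307, 0.0872]
ee_rot: [0.699, 0.716, 0.0, 0.001]
force: [0.5, -2.3, 1.7]
finger_gap: 0.0002
grip_force: 1.2
```

Request:
jog_arm:
  increments: [5, 0, 0, 0, 0, 0, 1, 10, 0, 0, 0, 0, 0, 1]

```text
clock: 6.28
ee_pos: [0.4862, -0.0211, 0.0869]
ee_rot: [0.699, 0.715, 0.0, 0.001]
force: [0.3, -3.1, 2.7]
finger_gap: 0.0004
grip_force: 1.8
```

Contact now, with the force in the free-running range. Continuing to the stop.

Request:
jog_arm:
  increments: [5, 0, 0, 0, 0, 0, 1, 10, 0, 0, 0, 0, 0, 1]

```text
clock: 6.45
ee_pos: [0.4859, -0.0114, 0.0867]
ee_rot: [0.699, 0.715, 0.0, 0.001]
force: [0.8, -5.2, 2.3]
finger_gap: -0.0
grip_force: 2.8
```

Request:
jog_arm:
  increments: [4, 0, 0, 0, 0, 0, 1, 7, 0, 0, 0, 0, 0, 1]

```text
clock: 6.62
ee_pos: [0.4857, -0.0043, 0.0865]
ee_rot: [0.699, 0.715, 0.0, 0.001]
force: [1.4, -5.2, 3.5]
finger_gap: 0.0005
grip_force: 2.8
```

Request:
jog_arm:
  increments: [3, 0, 0, 0, 0, 0, 1]

```text
clock: 6.7
ee_pos: [0.4856, -0.0014, 0.0864]
ee_rot: [0.699, 0.715, 0.0, 0.001]
force: [2.4, -5.2, 0.7]
finger_gap: -0.0001
grip_force: 2.7
```

Request:
jog_arm:
  increments: [3, 0, 0, 0, 0, 0, 1]

```text
clock: 6.78
ee_pos: [0.4855, 0.0015, 0.0863]
ee_rot: [0.699, 0.715, 0.0, 0.0]
force: [1.9, -5.8, -0.8]
finger_gap: 0.0003
grip_force: 2.4
```

Request:
jog_arm:
  increments: [2, 0, 0, 0, 0, 0, 1]

```text
clock: 6.87
ee_pos: [0.4854, 0.0035, 0.0861]
ee_rot: [0.699, 0.715, 0.0, 0.0]
force: [2.6, -5.6, -1.7]
finger_gap: 0.0002
grip_force: 2.8
```

```bash
cat >> h.py <<'E'
def jaw():
    # handle y and trigger lean in the scene view, from depth
    im,d=camera("scene"); c=gc("scene")
    ys,xs=np.mgrid[130:215,255:360]; Q=np.array([at_depth("scene",(x,y),d[y,x]) for x,y in zip(xs.ravel(),ys.ravel()) if d[y,x]>0])
    h=Q[(Q[:,1]<-.085)&(Q[:,1]>-.2)&(Q[:,0]>.465)&(Q[:,0]<.51)&(Q[:,2]>.06)&(Q[:,2]<.11)]
    print("handle",len(h),np.percentile(h,[10,50,90],axis=0).round(4).tolist() if len(h) else "")
    ys,xs=np.mgrid[190:270,205:275]; Q=np.array([at_depth("scene",(x,y),d[y,x]) for x,y in zip(xs.ravel(),ys.ravel()) if d[y,x]>0])
    for n,lo,hi in (("pad front",.07,.115),("cap front?",.115,.14)):
        s=Q[(Q[:,2]>.025)&(Q[:,2]<.05)&(Q[:,1]>lo)&(Q[:,1]<hi)&(Q[:,0]>.46)&(Q[:,0]<.515)]
        print(n,len(s),np.percentile(s,[5,50,90,97],axis=0).round(4)[:,1] if len(s) else "")
    for l,z in (("jaw_handle",.08),("jaw_pad",.034)):
        for m in mark_of("scene",l)[:1]: print(l,round(m["confidence"],2),np.round(m["at"],1),at_z("scene",m["at"],z).round(4))
    s=read_state(); print(s["clock"],s["ee_pos"].round(4),s["force"].round(1))
E
python3 -c "
from h import *
jaw()"
```

```text
handle 166 [[0.4823, -0.1306, 0.0671], [0.4867, -0.1245, 0.089], [0.4939, -0.1205, 0.1029]]
pad front 273 [0.0831 0.0996 0.1013 0.1018]
cap front? 138 [0.1206 0.1292 0.1339 0.1348]
jaw_handle 0.61 [329.7 161.7] [ 0.4842 -0.128   0.08  ]
jaw_pad 0.64 [238.9 229.5] [0.4851 0.111  0.034 ]
7.0167 [0.4854 0.0035 0.0861] [ 2.7 -4.3 -1. ]
```

Request:
jog_arm:
  increments: [-17, 0, 0, 0, 0, 0, 1, -34, 0, 0, 0, 0, 0, 1, -49, 0, 0, 0, 0, 0, 1, -49, 0, 0, 0, 0, 0, 1]

```text
clock: 7.35
ee_pos: [0.4857, -0.0465, 0.0858]
ee_rot: [0.7, 0.715, -0.0, -0.0]
force: [-0.3, 0.4, -0.3]
finger_gap: 0.0
grip_force: 0.0
```

Request:
jog_arm:
  increments: [8, 0, 0, 0, 0, 0, 1, 15, 0, 0, 0, 0, 0, 1, 22, 0, 0, 0, 0, 0, 1, 29, 0, 0, 0, 0, 0, 1]

```text
clock: 7.68
ee_pos: [0.4854, -0.0153, 0.0864]
ee_rot: [0.698, 0.716, -0.0, 0.0]
force: [-0.3, -3.8, 2.3]
finger_gap: 0.0
grip_force: 2.4
```

Request:
jog_arm:
  increments: [5, 0, 0, 0, 0, 0, 1, 10, 0, 0, 0, 0, 0, 1, 14, 0, 0, 0, 0, 0, 1, 18, 0, 0, 0, 0, 0, 1]

```text
clock: 8.02
ee_pos: [0.485, 0.0022, 0.0861]
ee_rot: [0.699, 0.716, -0.0, 0.0]
force: [2.0, -6.3, -2.7]
finger_gap: -0.0001
grip_force: 2.7
```

Request:
jog_arm:
  increments: [3, 0, 0, 0, 0, 0, 1]

```text
clock: 8.1
ee_pos: [0.4849, 0.0051, 0.086]
ee_rot: [0.699, 0.716, -0.0, 0.0]
force: [1.6, -7.2, -3.8]
finger_gap: -0.0001
grip_force: 2.8
```

```bash
python3 -c "
from h import *
jaw()"
```

```text
handle 169 [[0.4826, -0.1229, 0.0662], [0.4868, -0.116, 0.0886], [0.494, -0.1124, 0.1029]]
pad front 236 [0.0837 0.1045 0.1094 0.11  ]
cap front? 129 [0.1213 0.1293 0.1347 0.1372]
jaw_handle 0.76 [329.2 163.5] [ 0.4802 -0.1218  0.08  ]
jaw_pad 0.67 [237.1 226.3] [0.4941 0.1074 0.034 ]
8.25 [0.4849 0.0051 0.086 ] [ 0.3 -5.3 -1.4]
```

Request:
jog_arm:
  increments: [-17, 0, 0, 0, 0, 0, 1, -34, 0, 0, 0, 0, 0, 1, -50, 0, 0, 0, 0, 0, 1, -50, 0, 0, 0, 0, 0, 1]

```text
clock: 8.58
ee_pos: [0.4861, -0.0463, 0.0861]
ee_rot: [0.699, 0.715, 0.0, -0.0]
force: [-0.2, -0.8, 0.0]
finger_gap: -0.0001
grip_force: 0.0
```

Request:
jog_arm:
  increments: [7, 0, 0, 0, 0, 0, 1, 13, 0, 0, 0, 0, 0, 1, 19, 0, 0, 0, 0, 0, 1, 25, 0, 0, 0, 0, 0, 1]

```text
clock: 8.92
ee_pos: [0.4856, -0.0193, 0.0864]
ee_rot: [0.698, 0.716, -0.0, 0.0]
force: [-0.6, -5.1, 3.0]
finger_gap: 0.0002
grip_force: 2.3
```

Request:
jog_arm:
  increments: [5, 0, 0, 0, 0, 0, 1, 9, 0, 0, 0, 0, 0, 1]

```text
clock: 9.08
ee_pos: [0.4856, -0.0105, 0.0865]
ee_rot: [0.699, 0.716, 0.0, 0.0]
force: [-0.2, -6.4, 3.4]
finger_gap: 0.0
grip_force: 2.6
```

Request:
jog_arm:
  increments: [3, 0, 0, 0, 0, 0, 1, 6, 0, 0, 0, 0, 0, 1]

```text
clock: 9.25
ee_pos: [0.4854, -0.0051, 0.0864]
ee_rot: [0.699, 0.715, 0.0, 0.0]
force: [0.2, -5.9, 3.7]
finger_gap: -0.0001
grip_force: 2.7
```

Request:
jog_arm:
  increments: [2, 0, 0, 0, 0, 0, 1, 4, 0, 0, 0, 0, 0, 1]

```text
clock: 9.42
ee_pos: [0.4853, -0.0013, 0.0863]
ee_rot: [0.699, 0.715, 0.0, 0.0]
force: [1.6, -5.2, 1.4]
finger_gap: -0.0001
grip_force: 2.9
```

Request:
jog_arm:
  increments: [2, 0, 0, 0, 0, 0, 1, 4, 0, 0, 0, 0, 0, 1]

```text
clock: 9.58
ee_pos: [0.4852, 0.0026, 0.0861]
ee_rot: [0.699, 0.715, 0.0, 0.0]
force: [1.3, -5.3, -1.5]
finger_gap: -0.0001
grip_force: 2.8
```

Request:
jog_arm:
  increments: [2.5, 0, 0, 0, 0, 0, 1]

```text
clock: 9.67
ee_pos: [0.485, 0.0049, 0.0859]
ee_rot: [0.699, 0.715, -0.0, 0.0]
force: [1.8, -6.6, -2.9]
finger_gap: -0.0001
grip_force: 2.8
```

```bash
python3 - <<'E'
from h import *
jaw()
im,d=camera("scene")
cv2.imwrite("pics/p4.png",cv2.resize(im[185:275,185:280,::-1],None,fx=6,fy=6,interpolation=cv2.INTER_CUBIC))
E
```

```text
handle 166 [[0.4818, -0.1143, 0.0661], [0.4861, -0.1082, 0.0876], [0.4928, -0.1042, 0.1027]]
pad front 174 [0.0724 0.1032 0.1118 0.1141]
cap front? 154 [0.1156 0.1288 0.1346 0.1356]
jaw_handle 0.87 [322.2 162.1] [ 0.4931 -0.1155  0.08  ]
9.8167 [0.485  0.0051 0.0859] [ 1.9 -5.6 -1.1]
```

View pics/p4.png

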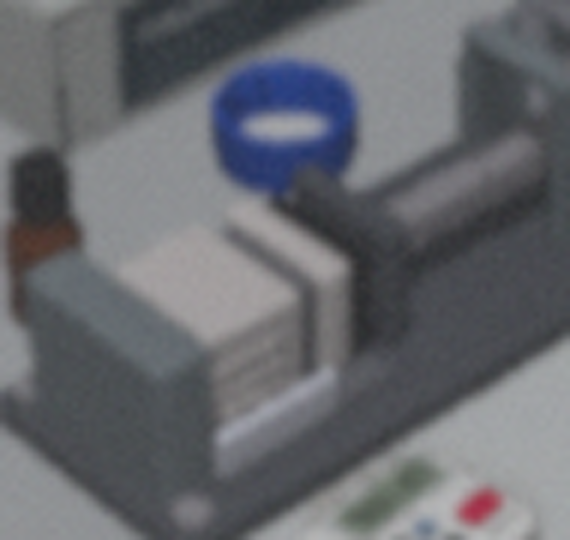

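The pad at crop (370,250) has just reached the cap, and the cap's dark seam at (290,300) is still open. I'll make the pressing stroke carefully.

Request:
jog_arm:
  increments: [-17, 0, 0, 0, 0, 0, 1, -34, 0, 0, 0, 0, 0, 1, -50, 0, 0, 0, 0, 0, 1, -50, 0, 0, 0, 0, 0, 1]

```text
clock: 10.2
ee_pos: [0.4859, -0.0461, 0.0859]
ee_rot: [0.7, 0.715, -0.0, -0.0]
force: [-0.1, -0.4, 0.4]
finger_gap: 0.0003
grip_force: 0.0
```

Request:
jog_arm:
  increments: [6, 0, 0, 0, 0, 0, 1, 11, 0, 0, 0, 0, 0, 1, 16, 0, 0, 0, 0, 0, 1]

```text
clock: 10.45
ee_pos: [0.4855, -0.0279, 0.0862]
ee_rot: [0.699, 0.715, -0.0, -0.0]
force: [0.2, -4.4, 2.3]
finger_gap: -0.0002
grip_force: 2.0
```

Request:
jog_arm:
  increments: [3, 0, 0, 0, 0, 0, 1, 6, 0, 0, 0, 0, 0, 1]

```text
clock: 10.62
ee_pos: [0.4857, -0.0222, 0.0864]
ee_rot: [0.698, 0.716, -0.0, 0.0]
force: [-1.7, -4.9, 3.3]
finger_gap: -0.0
grip_force: 2.2
```

Request:
jog_arm:
  increments: [3, 0, 0, 0, 0, 0, 1, 6, 0, 0, 0, 0, 0, 1]

```text
clock: 10.78
ee_pos: [0.4857, -0.0167, 0.0865]
ee_rot: [0.699, 0.715, -0.0, 0.0]
force: [-0.6, -7.9, 4.7]
finger_gap: -0.0002
grip_force: 3.5
```

Request:
jog_arm:
  increments: [3, 0, 0, 0, 0, 0, 1]

```text
clock: 10.87
ee_pos: [0.4857, -0.0141, 0.0866]
ee_rot: [0.699, 0.715, -0.0, 0.001]
force: [-0.8, -8.4, 5.6]
finger_gap: -0.0001
grip_force: 4.3
```

Request:
jog_arm:
  increments: [3, 0, 0, 0, 0, 0, 1]

```text
clock: 10.95
ee_pos: [0.4857, -0.0113, 0.0866]
ee_rot: [0.699, 0.715, -0.0, 0.001]
force: [-1.2, -9.1, 6.2]
finger_gap: 0.0004
grip_force: 4.5
```

Request:
jog_arm:
  increments: [2, 0, 0, 0, 0, 0, 1]

```text
clock: 11.03
ee_pos: [0.4856, -0.0093, 0.0866]
ee_rot: [0.699, 0.715, -0.0, 0.001]
force: [-0.6, -9.5, 5.6]
finger_gap: -0.0002
grip_force: 4.6
```

Request:
jog_arm:
  increments: [2, 0, 0, 0, 0, 0, 1]

```text
clock: 11.12
ee_pos: [0.4856, -0.0074, 0.0866]
ee_rot: [0.699, 0.715, -0.0, 0.001]
force: [-0.9, -8.8, 5.2]
finger_gap: -0.0001
grip_force: 4.7
```

Request:
jog_arm:
  increments: [2, 0, 0, 0, 0, 0, 1]

```text
clock: 11.2
ee_pos: [0.4855, -0.0055, 0.0866]
ee_rot: [0.699, 0.715, -0.0, 0.001]
force: [-0.5, -8.8, 4.6]
finger_gap: 0.0003
grip_force: 4.7
```

Request:
jog_arm:
  increments: [2, 0, 0, 0, 0, 0, 1]

```text
clock: 11.28
ee_pos: [0.4855, -0.0035, 0.0865]
ee_rot: [0.699, 0.715, -0.0, 0.001]
force: [-0.3, -9.0, 4.2]
finger_gap: 0.0004
grip_force: 4.7
```

Request:
jog_arm:
  increments: [2, 0, 0, 0, 0, 0, 1]

```text
clock: 11.37
ee_pos: [0.4854, -0.0015, 0.0865]
ee_rot: [0.699, 0.715, -0.0, 0.001]
force: [-0.6, -9.4, 1.7]
finger_gap: -0.0003
grip_force: 4.7
```

Request:
jog_arm:
  increments: [1.5, 0, 0, 0, 0, 0, 1]

```text
clock: 11.45
ee_pos: [0.4854, 0.0, 0.0864]
ee_rot: [0.699, 0.715, -0.0, 0.001]
force: [0.2, -9.6, 1.7]
finger_gap: 0.0001
grip_force: 4.8
```

Request:
jog_arm:
  increments: [1.5, 0, 0, 0, 0, 0, 1]

```text
clock: 11.53
ee_pos: [0.4853, 0.0015, 0.0863]
ee_rot: [0.699, 0.715, -0.0, 0.001]
force: [0.1, -9.2, 0.2]
finger_gap: 0.0001
grip_force: 4.7
```

Request:
jog_arm:
  increments: [1.5, 0, 0, 0, 0, 0, 1]

```text
clock: 11.62
ee_pos: [0.4853, 0.0029, 0.0862]
ee_rot: [0.699, 0.715, -0.0, 0.001]
force: [1.3, -8.3, -2.4]
finger_gap: 0.0002
grip_force: 4.1
```

```bash
python3 - <<'E'
from h import *
jaw()
im,d=camera("scene")
cv2.imwrite("pics/p5.png",cv2.resize(im[185:275,185:280,::-1],None,fx=6,fy=6,interpolation=cv2.INTER_CUBIC))
E
```

```text
handle 172 [[0.4821, -0.1077, 0.0653], [0.4868, -0.1013, 0.0883], [0.4931, -0.0977, 0.103]]
pad front 167 [0.0726 0.1055 0.1121 0.1125]
cap front? 112 [0.1183 0.1302 0.1353 0.1359]
jaw_handle 0.75 [325.9 164.7] [ 0.4815 -0.1133  0.08  ]
jaw_pad 0.43 [232.6 230.2] [0.4909 0.1206 0.034 ]
11.7667 [0.4853 0.0031 0.0861] [ 1.2 -7.4 -1.2]
```

View pics/p5.png

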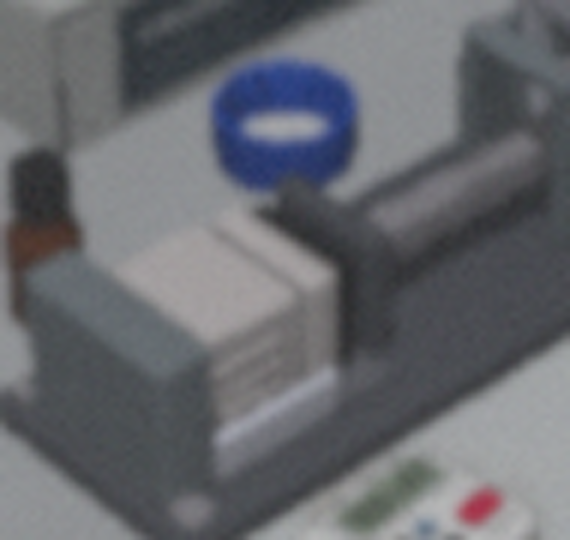

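The cap seam at crop (260,260) is nearly shut, with perhaps 1–2 mm left. I'll finish this stroke, then make one more short one.

Request:
jog_arm:
  increments: [1, 0, 0, 0, 0, 0, 1]

```text
clock: 11.9
ee_pos: [0.4852, 0.0039, 0.0861]
ee_rot: [0.699, 0.715, -0.0, 0.001]
force: [1.7, -9.2, -1.5]
finger_gap: -0.0002
grip_force: 4.4
```

Request:
jog_arm:
  increments: [1, 0, 0, 0, 0, 0, 1]

```text
clock: 11.98
ee_pos: [0.4852, 0.0048, 0.086]
ee_rot: [0.699, 0.715, -0.0, 0.001]
force: [1.9, -10.6, -3.1]
finger_gap: 0.0002
grip_force: 4.8
```

Request:
jog_arm:
  increments: [-17, 0, 0, 0, 0, 0, 1, -34, 0, 0, 0, 0, 0, 1, -50, 0, 0, 0, 0, 0, 1, -50, 0, 0, 0, 0, 0, 1]

```text
clock: 12.32
ee_pos: [0.4861, -0.0456, 0.0861]
ee_rot: [0.7, 0.715, 0.0, -0.0]
force: [0.0, 0.3, 0.3]
finger_gap: 0.0003
grip_force: 0.0
```

Request:
jog_arm:
  increments: [5, 0, 0, 0, 0, 0, 1, 10, 0, 0, 0, 0, 0, 1]

```text
clock: 12.48
ee_pos: [0.4856, -0.0335, 0.0861]
ee_rot: [0.699, 0.715, 0.0, -0.0]
force: [0.1, -0.2, -0.5]
finger_gap: 0.0001
grip_force: 0.1
```

Request:
jog_arm:
  increments: [2, 0, 0, 0, 0, 0, 1, 4, 0, 0, 0, 0, 0, 1]

```text
clock: 12.65
ee_pos: [0.4857, -0.0295, 0.0863]
ee_rot: [0.698, 0.716, -0.0, 0.0]
force: [-0.4, -3.1, 3.0]
finger_gap: 0.0
grip_force: 1.7
```

Request:
jog_arm:
  increments: [2, 0, 0, 0, 0, 0, 1]

```text
clock: 12.73
ee_pos: [0.4857, -0.0279, 0.0864]
ee_rot: [0.698, 0.716, -0.0, 0.0]
force: [-0.4, -4.9, 3.4]
finger_gap: -0.0001
grip_force: 2.6
```

Request:
jog_arm:
  increments: [2, 0, 0, 0, 0, 0, 1]

```text
clock: 12.82
ee_pos: [0.4858, -0.0263, 0.0865]
ee_rot: [0.699, 0.716, -0.0, 0.0]
force: [-1.3, -7.1, 3.5]
finger_gap: 0.0002
grip_force: 3.4
```

Request:
jog_arm:
  increments: [1.5, 0, 0, 0, 0, 0, 1]

```text
clock: 12.9
ee_pos: [0.4858, -0.0251, 0.0866]
ee_rot: [0.699, 0.716, -0.0, 0.001]
force: [-0.9, -7.9, 6.3]
finger_gap: -0.0003
grip_force: 4.0
```

Request:
jog_arm:
  increments: [1.5, 0, 0, 0, 0, 0, 1]

```text
clock: 12.98
ee_pos: [0.4859, -0.0238, 0.0866]
ee_rot: [0.699, 0.716, -0.0, 0.001]
force: [-2.3, -8.3, 6.4]
finger_gap: 0.0002
grip_force: 4.1
```

```bash
python3 - <<'E'
from h import *
jaw()
im,d=camera("scene")
cv2.imwrite("pics/p6.png",cv2.resize(im[200:265,190:260,::-1],None,fx=8,fy=8,interpolation=cv2.INTER_CUBIC))
E
```

```text
handle 168 [[0.4826, -0.1067, 0.0661], [0.4863, -0.1007, 0.0883], [0.4932, -0.0971, 0.1031]]
pad front 174 [0.0724 0.1055 0.1126 0.1131]
cap front? 111 [0.1176 0.1284 0.135  0.1359]
jaw_handle 0.93 [324.4 163.3] [ 0.4871 -0.1152  0.08  ]
jaw_pad 0.52 [233.7 231.9] [0.486  0.1223 0.034 ]
13.1333 [ 0.4859 -0.0238  0.0866] [-0.8 -7.7  4.8]
```

View pics/p6.png

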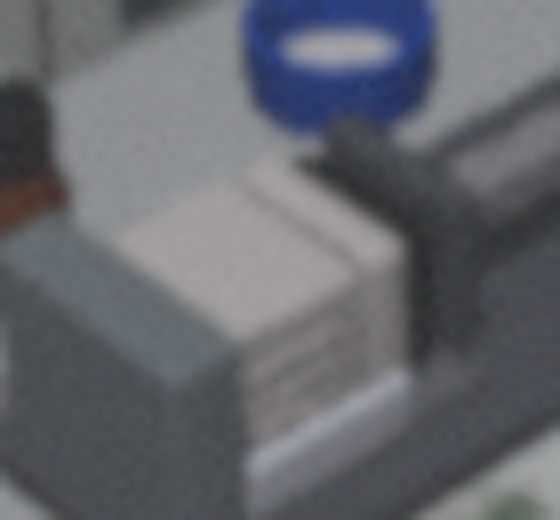

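A thin seam remains at crop (310,225). Pressing on in small steps until the force climbs.

Request:
jog_arm:
  increments: [1.5, 0, 0, 0, 0, 0, 1]

```text
clock: 13.27
ee_pos: [0.4859, -0.0226, 0.0867]
ee_rot: [0.699, 0.715, -0.0, 0.001]
force: [-2.3, -8.3, 6.2]
finger_gap: -0.0
grip_force: 4.1
```

Request:
jog_arm:
  increments: [1, 0, 0, 0, 0, 0, 1]

```text
clock: 13.35
ee_pos: [0.4859, -0.0215, 0.0867]
ee_rot: [0.699, 0.715, -0.0, 0.001]
force: [-1.1, -8.8, 5.1]
finger_gap: 0.0
grip_force: 4.0
```

Request:
jog_arm:
  increments: [1, 0, 0, 0, 0, 0, 1]

```text
clock: 13.43
ee_pos: [0.486, -0.0205, 0.0867]
ee_rot: [0.699, 0.715, -0.0, 0.001]
force: [-1.0, -7.6, 5.4]
finger_gap: -0.0001
grip_force: 4.1
```

Request:
jog_arm:
  increments: [1.2, 0, 0, 0, 0, 0, 1]

```text
clock: 13.52
ee_pos: [0.4859, -0.0193, 0.0867]
ee_rot: [0.699, 0.715, -0.0, 0.001]
force: [-1.5, -8.7, 5.4]
finger_gap: 0.0001
grip_force: 4.1
```

Request:
jog_arm:
  increments: [1.2, 0, 0, 0, 0, 0, 1]

```text
clock: 13.6
ee_pos: [0.4859, -0.0181, 0.0868]
ee_rot: [0.699, 0.715, -0.0, 0.001]
force: [-1.0, -7.7, 5.5]
finger_gap: -0.0004
grip_force: 4.1
```

Request:
jog_arm:
  increments: [1, 0, 0, 0, 0, 0, 1]

```text
clock: 13.68
ee_pos: [0.486, -0.0171, 0.0867]
ee_rot: [0.699, 0.715, -0.0, 0.001]
force: [-1.1, -8.1, 6.8]
finger_gap: 0.0001
grip_force: 4.1
```

Request:
jog_arm:
  increments: [1, 0, 0, 0, 0, 0, 1]

```text
clock: 13.77
ee_pos: [0.4859, -0.0161, 0.0868]
ee_rot: [0.699, 0.715, -0.0, 0.001]
force: [-0.2, -8.9, 6.0]
finger_gap: -0.0
grip_force: 4.5
```

Request:
jog_arm:
  increments: [1, 0, 0, 0, 0, 0, 1]

```text
clock: 13.85
ee_pos: [0.486, -0.0152, 0.0868]
ee_rot: [0.699, 0.715, -0.0, 0.001]
force: [-0.6, -9.7, 6.8]
finger_gap: -0.0002
grip_force: 4.9
```

Request:
jog_arm:
  increments: [1, 0, 0, 0, 0, 0, 1]

```text
clock: 13.93
ee_pos: [0.4859, -0.0143, 0.0868]
ee_rot: [0.699, 0.716, -0.0, 0.001]
force: [-2.0, -9.2, 7.2]
finger_gap: -0.0002
grip_force: 5.2
```

Request:
jog_arm:
  increments: [1, 0, 0, 0, 0, 0, 1]

```text
clock: 14.02
ee_pos: [0.486, -0.0134, 0.0869]
ee_rot: [0.699, 0.716, -0.0, 0.001]
force: [-2.0, -11.3, 8.0]
finger_gap: -0.0001
grip_force: 5.7
```

```bash
python3 - <<'E'
from h import *
jaw()
im,d=camera("scene")
cv2.imwrite("pics/p7.png",cv2.resize(im[200:265,190:260,::-1],None,fx=8,fy=8,interpolation=cv2.INTER_CUBIC))
E
```

```text
handle 172 [[0.4823, -0.1054, 0.0659], [0.4865, -0.0985, 0.0887], [0.4939, -0.0953, 0.1032]]
pad front 165 [0.0719 0.0895 0.114  0.1147]
cap front? 107 [0.1151 0.1287 0.1362 0.1378]
jaw_handle 0.7 [321.4 166.8] [ 0.4821 -0.1004  0.08  ]
jaw_pad 0.43 [230.9 230.9] [0.4914 0.1241 0.034 ]
14.1667 [ 0.486  -0.0135  0.0869] [ -0.6 -10.4   7.3]
```

View pics/p7.png

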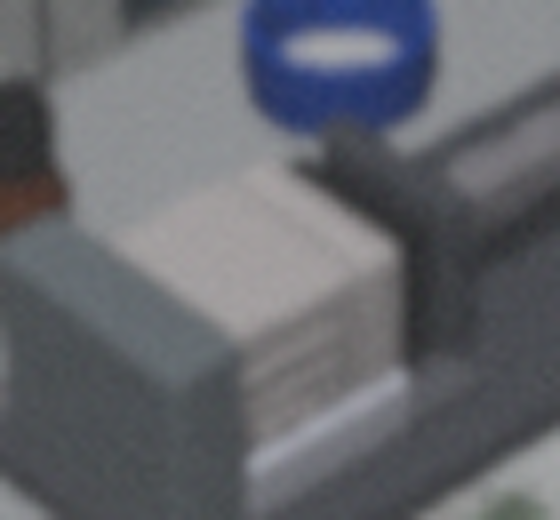

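The seam has closed: the block at crop (300,240) is continuous, and the force climbed to about 11 N. I'll ease off, retract, and set up over the release pad with the fingers half open. The inner finger will press, so the gripper body clears the trigger.

Request:
jog_arm:
  increments: [-16, 0, 0, 0, 0, 0, 1, -36, 0, 0, 0, 0, 0, 1, -38, 0, -30, 0, 0, 0, 1, -38, 0, -65, 0, 0, 0, 1, -38, 0, -80, 0, 0, 0, 1]

```text
clock: 14.63
ee_pos: [0.4877, -0.0505, 0.1692]
ee_rot: [0.699, 0.715, 0.001, 0.001]
force: [0.9, -0.2, 0.7]
finger_gap: -0.0002
grip_force: 0.0
```

Request:
jog_arm:
  increments: [5, -26, 0, 0, 0, 0, 0, 10, -52, 0, 0, 0, 0, 0, 16, -79, 0, 0, 0, 0, 0, 16, -79, 25, 0, 0, 0, 0, 16, -79, 50, 0, 0, 0, 0]

```text
clock: 15.05
ee_pos: [0.4069, -0.0357, 0.1171]
ee_rot: [0.699, 0.715, 0.002, 0.002]
force: [0.5, -0.0, -0.9]
finger_gap: 0.0425
grip_force: 0.0
```

Request:
jog_arm:
  increments: [0, 0, 20, 0, 0, 0, 0, 0, 0, 40, 0, 0, 0, 0, 0, 0, 60, 0, 0, 0, 0, 0, 0, 60, 0, 0, 0, 0]

```text
clock: 15.38
ee_pos: [0.4045, -0.0356, 0.0537]
ee_rot: [0.699, 0.715, -0.002, -0.002]
force: [-1.5, 0.5, -0.5]
finger_gap: 0.0425
grip_force: 0.0
```

```bash
python3 - <<'E'
from h import *
s=read_state(); e=s["ee_pos"]; print(e,s["finger_gap"],s["clock"])
im,d=camera("scene")
for m in mark_of("scene","release_pad")[:1]: print(m,at_z("scene",m["at"],.061))
m=np.zeros(d.shape,bool); m[140:240,270:380]=1
ys,xs=np.nonzero(m&(d>0)); Q=np.array([at_depth("scene",(x,y),d[y,x]) for x,y in zip(xs,ys)])
s=Q[(Q[:,0]<.47)&(Q[:,0]>.34)&(Q[:,1]>-.07)&(Q[:,1]<0)]
for z in np.arange(.03,.15,.01):
    t=s[abs(s[:,2]-z)<.005]
    if len(t): print(round(z,3),len(t),np.percentile(t,[3,30,50,70,97],axis=0).round(3)[:,:2].tolist())
cv2.imwrite("pics/p8.png",cv2.resize(im[110:230,260:380,::-1],None,fx=5,fy=5,interpolation=cv2.INTER_CUBIC))
E
```

```text
[ 0.4044677  -0.03559166  0.05366472] 0.04251172538417159 15.3833
{'at': [311.2, 196.8], 'confidence': 0.77} [ 0.44342997 -0.02958018  0.061     ]
0.03 69 [[0.465, -0.045], [0.466, -0.031], [0.466, -0.023], [0.467, -0.015], [0.468, -0.003]]
0.04 62 [[0.465, -0.04], [0.466, -0.029], [0.466, -0.02], [0.467, -0.012], [0.468, -0.001]]
0.05 64 [[0.453, -0.058], [0.466, -0.032], [0.467, -0.024], [0.468, -0.015], [0.47, -0.003]]
0.06 216 [[0.423, -0.055], [0.43, -0.037], [0.437, -0.032], [0.445, -0.027], [0.468, -0.018]]
0.07 53 [[0.465, -0.058], [0.467, -0.046], [0.468, -0.037], [0.468, -0.026], [0.47, -0.016]]
0.08 11 [[0.465, -0.051], [0.467, -0.043], [0.468, -0.035], [0.469, -0.028], [0.47, -0.02]]
0.09 11 [[0.378, -0.046], [0.427, -0.04], [0.427, -0.037], [0.427, -0.034], [0.428, -0.029]]
0.1 91 [[0.371, -0.045], [0.379, -0.034], [0.426, -0.029], [0.427, -0.026], [0.436, -0.023]]
0.11 120 [[0.371, -0.044], [0.376, -0.034], [0.425, -0.028], [0.427, -0.026], [0.438, -0.023]]
0.12 116 [[0.37, -0.044], [0.376, -0.034], [0.425, -0.029], [0.427, -0.027], [0.437, -0.024]]
0.13 88 [[0.37, -0.043], [0.379, -0.032], [0.426, -0.029], [0.428, -0.026], [0.438, -0.023]]
0.14 214 [[0.353, -0.044], [0.372, -0.034], [0.382, -0.026], [0.43, -0.024], [0.453, -0.021]]
```

View pics/p8.png

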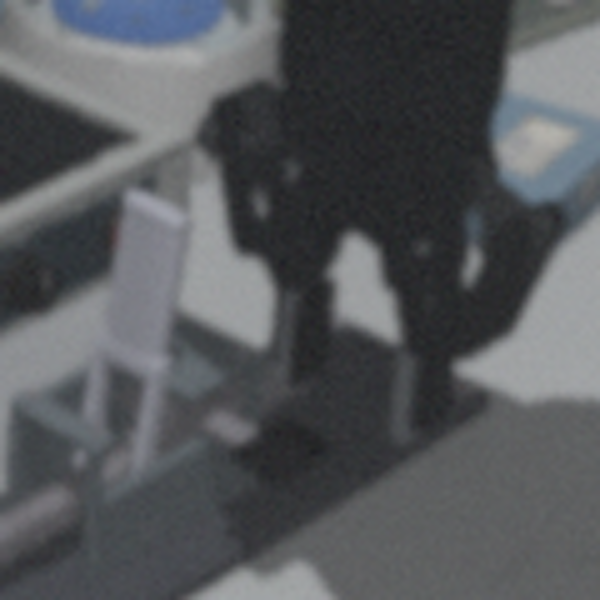

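```bash
python3 - <<'E'
from h import *
im,d=camera("scene")
m=np.zeros(d.shape,bool); m[90:240,270:380]=1
ys,xs=np.nonzero(m&(d>0)); Q=np.array([at_depth("scene",(x,y),d[y,x]) for x,y in zip(xs,ys)])
s=Q[(Q[:,0]<.52)&(Q[:,0]>.40)&(Q[:,1]>-.1)&(Q[:,1]<.02)]
for z in np.arange(.13,.24,.01):
    t=s[abs(s[:,2]-z)<.005]; t=t[(t[:,0]<.47)|(z>.155)]
    if len(t): print(round(z,3),len(t),np.percentile(t,[3,50,97,99.5],axis=0).round(3)[:,:2].tolist())
E
```

```text
0.13 53 [[0.427, -0.045], [0.429, -0.029], [0.439, -0.024], [0.44, -0.024]]
0.14 85 [[0.428, -0.044], [0.432, -0.028], [0.452, -0.021], [0.457, -0.02]]
0.15 126 [[0.425, -0.043], [0.448, -0.024], [0.46, -0.021], [0.462, -0.02]]
0.16 109 [[0.42, -0.044], [0.452, -0.023], [0.463, -0.018], [0.464, -0.017]]
0.17 162 [[0.403, -0.043], [0.453, -0.025], [0.466, -0.017], [0.467, -0.017]]
0.18 141 [[0.404, -0.032], [0.427, -0.023], [0.468, -0.018], [0.471, -0.016]]
0.19 177 [[0.407, -0.031], [0.438, -0.024], [0.47, -0.015], [0.472, -0.015]]
0.2 172 [[0.401, -0.041], [0.426, -0.025], [0.469, -0.016], [0.47, -0.015]]
0.21 13 [[0.401, -0.026], [0.407, -0.024], [0.443, -0.023], [0.443, -0.023]]
0.22 23 [[0.401, -0.005], [0.411, -0.0], [0.427, 0.001], [0.43, 0.001]]
0.23 71 [[0.401, -0.009], [0.413, 0.0], [0.432, 0.003], [0.434, 0.003]]
```

Request:
jog_arm:
  increments: [-7, -3, 8, 0, 0, 0, 0, -7, -3, 18, 0, 0, 0, 0, -7, -3, 26, 0, 0, 0, 0, -7, -3, 26, 0, 0, 0, 0]

```text
clock: 15.87
ee_pos: [0.4035, -0.0437, 0.0296]
ee_rot: [0.699, 0.715, -0.0, -0.0]
force: [-0.0, -0.5, 0.1]
finger_gap: 0.0426
grip_force: 0.0
```

Request:
jog_arm:
  increments: [0, 0, 3, 0, 0, 0, 0, 0, 0, 6, 0, 0, 0, 0]

```text
clock: 16.03
ee_pos: [0.4045, -0.0436, 0.0244]
ee_rot: [0.699, 0.715, 0.0, 0.0]
force: [0.5, 0.2, 0.0]
finger_gap: 0.0426
grip_force: 0.0
```

Request:
jog_arm:
  increments: [0, 0, 3, 0, 0, 0, 0, 0, 0, 6, 0, 0, 0, 0]

```text
clock: 16.2
ee_pos: [0.4041, -0.0435, 0.0182]
ee_rot: [0.699, 0.715, 0.0, 0.0]
force: [-1.7, -1.3, 5.7]
finger_gap: 0.0431
grip_force: 2.5
```

Request:
jog_arm:
  increments: [0, 0, 3, 0, 0, 0, 0, 0, 0, 5, 0, 0, 0, 0]

```text
clock: 16.37
ee_pos: [0.4043, -0.0435, 0.0132]
ee_rot: [0.699, 0.715, 0.0, 0.0]
force: [-1.2, -0.9, 5.9]
finger_gap: 0.0428
grip_force: 2.7
```

Request:
jog_arm:
  increments: [0, 0, 2, 0, 0, 0, 0, 0, 0, 3, 0, 0, 0, 0]

```text
clock: 16.53
ee_pos: [0.4047, -0.0435, 0.0102]
ee_rot: [0.699, 0.715, 0.0, 0.0]
force: [-0.5, -0.8, 7.0]
finger_gap: 0.0429
grip_force: 2.5
```

Request:
jog_arm:
  increments: [0, 0, 1.5, 0, 0, 0, 0]

```text
clock: 16.62
ee_pos: [0.405, -0.0435, 0.0089]
ee_rot: [0.699, 0.715, 0.001, 0.001]
force: [0.4, 0.5, 5.2]
finger_gap: 0.0426
grip_force: 2.6
```

Request:
jog_arm:
  increments: [0, 0, 1.5, 0, 0, 0, 0]

```text
clock: 16.7
ee_pos: [0.4054, -0.0435, 0.0076]
ee_rot: [0.699, 0.715, 0.001, 0.001]
force: [-1.8, 0.7, 20.1]
finger_gap: 0.0428
grip_force: 9.3
```

Request:
jog_arm:
  increments: [0, 0, 1.5, 0, 0, 0, 0]

```text
clock: 16.78
ee_pos: [0.4057, -0.0436, 0.0067]
ee_rot: [0.699, 0.715, 0.001, 0.001]
force: [-5.9, 1.4, 36.5]
finger_gap: 0.0426
grip_force: 18.3
```

Request:
jog_arm:
  increments: [0, 0, 1, 0, 0, 0, 0]

```text
clock: 16.87
ee_pos: [0.4059, -0.0436, 0.0062]
ee_rot: [0.699, 0.715, 0.001, 0.002]
force: [-8.0, 1.1, 45.7]
finger_gap: 0.0427
grip_force: 22.5
```

Request:
jog_arm:
  increments: [0, 0, -20, 0, 0, 0, 0, 0, 0, -55, 0, 0, 0, 0, 0, 0, -90, 0, 0, 0, 0, 0, 0, -125, 0, 0, 0, 0.5, 0, 0, -145, 0, 0, 0, 1]

```text
clock: 17.28
ee_pos: [0.4054, -0.0436, 0.1528]
ee_rot: [0.699, 0.715, 0.001, 0.002]
force: [0.6, -0.7, -1.0]
finger_gap: 0.0195
grip_force: 0.0
```

Request:
jog_arm:
  increments: [-8, 27, 0, 0, 0, 0, 1, -16, 54, 0, 0, 0, 0, 1, -24, 82, 0, 0, 0, 0, 1, -24, 82, 20, 0, 0, 0, 1, -24, 82, 40, 0, 0, 0, 1]

```text
clock: 17.7
ee_pos: [0.4895, -0.0661, 0.1101]
ee_rot: [0.699, 0.715, 0.001, 0.002]
force: [0.0, 0.4, -0.2]
finger_gap: -0.0002
grip_force: 0.0
```

```bash
python3 - <<'E'
from h import *
jaw()
for m in mark_of("scene","release_pad")[:1]: print(m,at_z("scene",m["at"],.049))
im,d=camera("scene")
cv2.imwrite("pics/p9.png",cv2.resize(im[130:270,195:365,::-1],None,fx=4.2,fy=4.2,interpolation=cv2.INTER_CUBIC))
E
```

```text
handle 168 [[0.4822, -0.1069, 0.0654], [0.4863, -0.1004, 0.0882], [0.4934, -0.097, 0.1028]]
pad front 176 [0.0727 0.105  0.1125 0.113 ]
cap front? 117 [0.1181 0.1282 0.1362 0.1375]
jaw_handle 0.64 [263.2 230.4] [0.4128 0.1215 0.08  ]
jaw_pad 0.7 [227.6 232.2] [0.4924 0.1308 0.034 ]
17.85 [ 0.4851 -0.0653  0.1084] [-0.3  0.6  0.2]
{'at': [313.1, 205.0], 'confidence': 0.64} [ 0.43428719 -0.02598415  0.049     ]
```

View pics/p9.png

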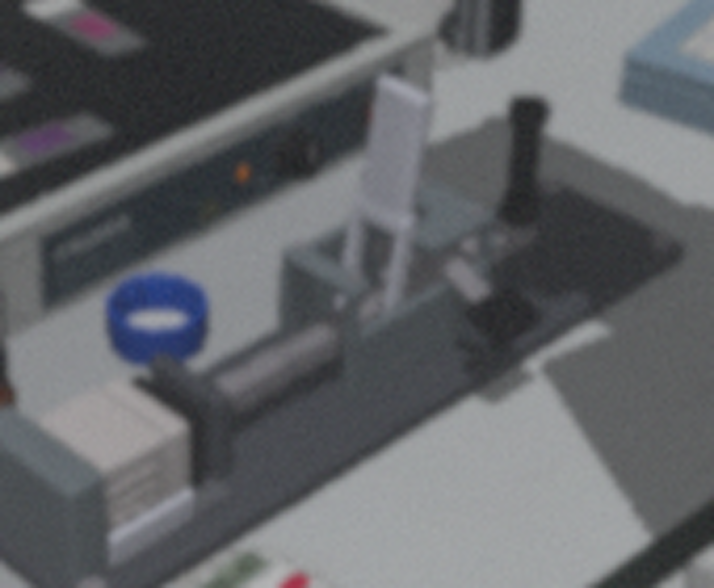

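The cap is shut, with no seam at crop (100,430), and the release lever is down at (500,315). Next I lower the closed fingers in front of the handle and push it back.

Request:
jog_arm:
  increments: [0, 0, 20, 0, 0, 0, 1, 0, 0, 40, 0, 0, 0, 1, 0, 0, 62, 0, 0, 0, 1, 0, 0, 62, 0, 0, 0, 1]

```text
clock: 18.28
ee_pos: [0.4849, -0.0652, 0.0461]
ee_rot: [0.699, 0.715, -0.001, -0.001]
force: [-1.0, 1.1, 0.8]
finger_gap: -0.0001
grip_force: 0.0
```

Request:
jog_arm:
  increments: [-5, 0, 0, 0, 0, 0, 1, -10, 0, 0, 0, 0, 0, 1, -15, 0, 0, 0, 0, 0, 1, -20, 0, 0, 0, 0, 0, 1, -26, 0, 0, 0, 0, 0, 1]

```text
clock: 18.7
ee_pos: [0.4882, -0.092, 0.0489]
ee_rot: [0.699, 0.715, 0.001, 0.001]
force: [0.6, 4.0, 2.7]
finger_gap: 0.0001
grip_force: 1.7
```

Request:
jog_arm:
  increments: [-5, 0, 0, 0, 0, 0, 1, -10, 0, 0, 0, 0, 0, 1, -15, 0, 0, 0, 0, 0, 1, -20, 0, 0, 0, 0, 0, 1]

```text
clock: 19.03
ee_pos: [0.4878, -0.1121, 0.0479]
ee_rot: [0.699, 0.715, 0.0, 0.0]
force: [0.7, 3.6, 2.7]
finger_gap: 0.0002
grip_force: 1.7
```

Request:
jog_arm:
  increments: [-4, 0, 0, 0, 0, 0, 1, -8, 0, 0, 0, 0, 0, 1, -12, 0, 0, 0, 0, 0, 1, -16, 0, 0, 0, 0, 0, 1]

```text
clock: 19.37
ee_pos: [0.4879, -0.1279, 0.0477]
ee_rot: [0.699, 0.715, -0.0, -0.0]
force: [2.1, 3.3, 2.7]
finger_gap: -0.0001
grip_force: 1.7
```

Request:
jog_arm:
  increments: [-3, 0, 0, 0, 0, 0, 1, -6, 0, 0, 0, 0, 0, 1, -9, 0, 0, 0, 0, 0, 1]

```text
clock: 19.62
ee_pos: [0.4881, -0.1368, 0.0477]
ee_rot: [0.699, 0.715, -0.0, -0.0]
force: [1.8, 3.4, 1.6]
finger_gap: -0.0002
grip_force: 1.6
```

Request:
jog_arm:
  increments: [-2, 0, 0, 0, 0, 0, 1, -4, 0, 0, 0, 0, 0, 1]

```text
clock: 19.78
ee_pos: [0.4879, -0.1373, 0.0476]
ee_rot: [0.7, 0.714, 0.002, -0.002]
force: [6.1, 38.3, 8.9]
finger_gap: 0.0
grip_force: 18.8
```

Request:
jog_arm:
  increments: [-2, 0, 0, 0, 0, 0, 1]

```text
clock: 19.87
ee_pos: [0.4879, -0.1374, 0.0476]
ee_rot: [0.7, 0.714, 0.002, -0.003]
force: [7.5, 49.6, 10.1]
finger_gap: 0.0
grip_force: 24.8
```

The jaw is against its hard stop. I'll back off, rise clear, and check.

Request:
jog_arm:
  increments: [5, 0, 0, 0, 0, 0, 1, 18, 0, 0, 0, 0, 0, 1, 20, 0, -35, 0, 0, 0, 1, 20, 0, -75, 0, 0, 0, 1, 20, 0, -115, 0, 0, 0, 1]

```text
clock: 20.28
ee_pos: [0.4863, -0.122, 0.1629]
ee_rot: [0.699, 0.715, -0.001, -0.001]
force: [1.3, -0.3, 0.8]
finger_gap: 0.0002
grip_force: 0.0
```

Request:
jog_arm:
  increments: [0, 0, -35, 0, 0, 0, 1, 0, 0, -70, 0, 0, 0, 1, -20, 0, -90, 0, 0, 0, 1, -20, 0, -90, 0, 0, 0, 1]

```text
clock: 20.62
ee_pos: [0.491, -0.1452, 0.2577]
ee_rot: [0.699, 0.715, 0.001, 0.005]
force: [0.9, -1.2, 0.1]
finger_gap: -0.0
grip_force: 0.0
```

```bash
python3 - <<'E'
from h import *
jaw()
for l,z in (("release_pad",.049),("case",.014),("bench_timer",0),("blue_cap_a",0),("oil_bottle",0)):
    for m in mark_of("scene",l)[:1]: print(l,m,at_z("scene",m["at"],z).round(4))
im,d=camera("scene")
a=cv2.resize(im[150:275,190:340,::-1],None,fx=4,fy=4,interpolation=cv2.INTER_CUBIC)
cv2.imwrite("pics/p10.png",a)
E
```

```text
handle 148 [[0.4833, -0.1579, 0.0656], [0.4874, -0.1523, 0.0879], [0.4949, -0.1483, 0.1031]]
pad front 167 [0.071  0.0726 0.0737 0.0741]
cap front? 61 [0.1281 0.1331 0.1375 0.1399]
jaw_handle 0.56 [338.9 158.3] [ 0.4806 -0.1527  0.08  ]
jaw_pad 0.52 [253.8 221. ] [0.4858 0.0747 0.034 ]
20.7667 [ 0.4874 -0.1424  0.2518] [-0.1  0.2 -0.2]
case {'at': [217.4, 248.6], 'confidence': 0.57} [0.4887 0.1576 0.014 ]
bench_timer {'at': [252.5, 279.5], 'confidence': 0.71} [0.4019 0.154  0.    ]
blue_cap_a {'at': [227.7, 210.1], 'confidence': 0.88} [0.5793 0.0587 0.    ]
oil_bottle {'at': [192.5, 237.0], 'confidence': 0.63} [0.5577 0.1612 0.    ]
```

View pics/p10.png

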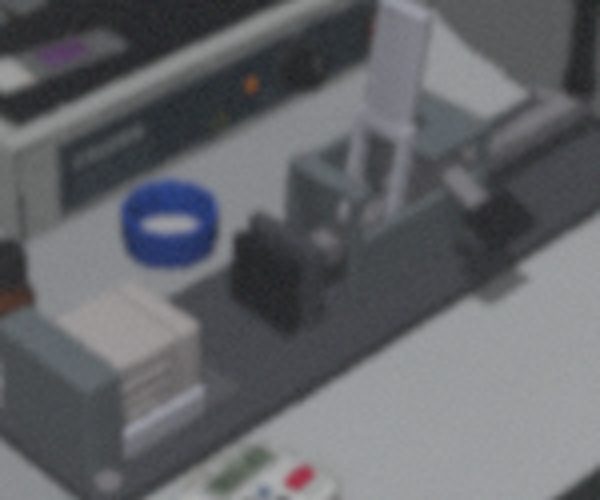

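The case is closed in its nest at crop (130,350), and the jaw is fully back, with its pad at (265,280). The release lever is down, and the cap, bottle and timer have not been disturbed. Handing in.

```bash
python3 -c "
from rig import hand_in
print(hand_in())"
```

```text
the job is handed in; nothing more can be done
None
```

The job is handed in: the cap is home with no seam showing, the release lever went down to its stop, the jaw is fully back, and the case and bystanders are where they were. I briefly pressed about 46 N on the release stop and 50 N on the jaw's rear stop, both with the fingertips, and the fingertips sit about 36 mm short of the reported TCP, which I corrected for.

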